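# Load the specimen tube and hold the cover plate over the carrier for screwing

### The arm

A 6-joint arm with a two-finger parallel gripper is mounted at the origin on the work surface. World frame = base frame: x ahead of the robot, y to its left, z up, the work surface at z = 0. Lengths are in m, angles in degrees, forces in N, time in s.
With the tool pointing down it reaches from about 0.4 to 0.825 m from the base axis. Payload 7 kg.
Tool frame: the origin (TCP) lies on the front face of the gripper's body, between the roots of the fingers; the fingertips stand 66 mm ahead of it and the grasp point (between the pads) lies 47 mm ahead of it (ctrl.grasp_offset is the z of the grasp point in the tool frame, in m); z points along the fingers, y is the direction in which the jaws open and shut (so a half turn about z gives the same grasp; the last joint's range is limited). The gripper opens to 88 mm and grips with 3 to 60 N. Pads are 19 mm wide; open, the fingers measure 130 mm over their backs; the gripper's body (78 mm by 193 mm) begins 47 mm behind the grasp point.
Start: joints at [-51.56, 20.546, 0.682, 0, -70.136, -16.507], TCP at [0.252, -0.626, 0.292] pointing down, gripper open.
Joint ranges: [-176.03, 176.03], [-82.01, 121.73], [-58.28, 71.71], [-173.87, 95.51], [-174.79, -0.11], [-173.66, 173.66]. Speed limits (degrees/s): [136.94, 136.94, 172.46, 180, 180, 180].

### API

Orientations are given as [roll, pitch, yaw] about the fixed x, y, z axes, in that order (R = Rz(yaw) Ry(pitch) Rx(roll)).
In Python, from plant import ctrl gives the robot as it stands.
- The arm moves only by the shell command python3 -m creep 'ROWS'. ROWS is JSON, a list of rows, each a list of 7 numbers: the turn, a rotation vector about the tool's x, y, z in rad, then the shift along the tool's x, y, z in m, then the opening, from 0 (shut) to 1 (fully open). In form: [[wx, wy, wz, dx, dy, dz, grip], ...]. A call has 1 to 12 rows; each row is the pose to reach, as a shift and turn from the pose commanded when the call began, along the tool's axes at that moment; what a row does not reach only later rows make up. A row lasts 1/12 s, in which the tool goes at most 41.7 mm and 7.16 degrees, less where a joint would pass 70% of its speed; a pose out of reach is approached as far as the arm can. A call with a gripper value outside its range is refused whole. The fingers move at their own pace and stop on an object; the grip force is fixed at half the most. Time passes only in rows, so rows that repeat a pose let the fingers close. It gives the time, the measured TCP pose, the force and the opening at its end, in the units of the state.
- ctrl.get_obs(): the state, without advancing time (a new reading comes with each control period).
- ctrl.snapshot(name): name is "side" or "top" or "wrist"; returns the picture (480x640x3 uint8, blue, green, red); there is no depth.
- ctrl.camera_model(name): a dict with "K" (3x3 intrinsics, pixels), "rvec" (rotation vector, rad) and "tvec" (3), from world to camera coordinates, as OpenCV has them. Camera axes: x right, y down, z forward; pixel columns grow to the right and rows downward; lengths in m; the calibration is good to about 2 mm. A picture is of the moment at which its call begins: read the wrist's pose just before it. camera_model takes no time and is no camera call; for the wrist camera it gives the pose at the moment of the call.
- ctrl.close_job(): hands the job in, once; it reports no verdict.
The state is a dict: "clock": time; "joint_pos": joint angles; "qvel": joint speeds; "tau": joint torques, N m; "tool_pos": TCP position; "orientation": TCP orientation; "force": force on the tool from outside, world axes, zero at the start; "moment": the same for the moment, N m; "opening": finger opening in m.
Only numpy, scipy, OpenCV 4.12 (cv2) and the standard library are available. Lean on these libraries where they do the work, as an engineer would, in place of code of your own. Each camera call takes 0.05 s, during which the arm holds its last target.

### The job

Take the tall tube out of the rack and push it fully down into the well of the aluminium specimen carrier, and let go of it. Then pick up the steel cover plate by its grip and finish holding it still and level about 10 mm above the carrier, touching neither carrier nor tube, with the tube's head standing in the plate's large window and all three threaded holes showing through the plate's three screw holes, so that a colleague can start the screws. Do not put the plate down or let go at the end, and leave the other tubes and everything else on the bench where they are.

Things in the scene. Friction and masses are not known exactly. Their poses are not given: they have to be found in the camera images.
- carrier: Fixed specimen carrier: aluminium block 110 x 116 mm (x, y), 35 mm high, on a black graduated disc 184 mm across, 10 mm thick; its flat top is 45 mm above the bench. Origin: centre of the underside, on the bench; z up. In its top: a large round well at x 0, y +38 mm and three threaded holes, 9.5 mm across (see points). Position and yaw vary.
- well (a point): Centre of the mouth of the carrier's well, on the top face. The well is 24 mm across and 35 mm deep; a fully seated tube stands on its floor, 10 mm above the bench.
- thread0 (a point): Mouth centre of the threaded hole at x -46, y +46 mm in the carrier's frame, on the top face.
- thread1 (a point): Mouth centre of the threaded hole at x +46, y +46 mm in the carrier's frame, on the top face.
- thread2 (a point): Mouth centre of the threaded hole at x 0, y -46 mm in the carrier's frame, on the top face.
- plate: Loose steel plate 120 x 124 x 6 mm (x, y, z), 0.3 kg, flat on the bench on either side of the carrier. Origin: centre of its underside; z up. Three 18 mm screw holes (see points); 36 mm window at x 0, y +38 mm. Black upright grip block on it: 12 mm along x, 40 along y, 36 high, top 42 mm above the underside. When aligned, its x, y and yaw equal the carrier's.
- hole0 (a point): Centre of the plate's screw hole at x -46, y +46 mm, on the underside; belongs over thread0.
- hole1 (a point): Centre of the plate's screw hole at x +46, y +46 mm, on the underside; belongs over thread1.
- hole2 (a point): Centre of the plate's screw hole at x 0, y -46 mm, on the underside; belongs over thread2.
- grip (a point): Middle of the plate's grip: x 0, y -6 mm, 28 mm above the plate's underside. Pinch it across its 12 mm thickness (along the plate's x).
- rack: Fixed tube rack, 190 x 56 x 45 mm (x, y, z), white, with three round holes 24 mm across and 35 mm deep at x -60, 0 and +60 mm. Origin: centre of its underside. Position, side and yaw vary.
- tall_tube: The tall tube: amber glass with a black cap as wide as the glass, 22 mm in diameter and 75 mm long, about 35 g, standing upright in one of the rack's holes, of which it stands out 40 mm (the short ones 20 mm). Origin: centre of its foot; z along the tube to the cap.
- short_tube_a: One of two short tubes, 22 mm in diameter and 55 mm long, in the rack; leave it there. Origin: centre of its foot.
- short_tube_b: The other short tube, like the first; leave it there. Origin: centre of its foot.
- rock_block: Bystander: a polished block of stone 34 x 30 x 22 mm on the bench. Origin: centre of its underside.
- objective: Bystander: a black microscope objective, 28 mm across, 40 mm high, standing on the bench. Origin: centre of its underside.
- driver: Bystander: a screwdriver 140 mm long lying on the bench near the robot. Origin: on the bench, on its line.
Things that resemble listed ones, but are neither listed nor needed, are in the scene too. What is shaped like the tall_tube but green, pink or red is not meant.

How it is judged (in metres and radians):
On the way:
1. the tall tube stands fully down in the carrier's well, released (horizontal distance between tall_tube and well below 0.004 m and z of tall_tube in the frame of carrier below 0.013 m and angle between tall_tube's own z axis and vertical below 0.12 rad and contact force between the fingers and tall_tube below 0.1 N), for 0.2 s.
At the end, for the whole second after the job is handed in: Tall tube on the well floor (within 3 mm; 4 mm sideways; 7 degrees), released. Plate held in the fingers, still (30 mm/s), level (7 degrees), each screw hole within 5 mm sideways of its threaded hole and 3 to 20 mm above the carrier's top, touching neither carrier nor tube (horizontal distance between tall_tube and well below 0.004 m and z of tall_tube in the frame of carrier below 0.013 m and angle between each of tall_tube, plate's own z axis and vertical below 0.12 rad and horizontal distance between hole0 and thread0 below 0.005 m and z of hole0 in the frame of carrier between 0.048 and 0.065 m and horizontal distance between hole1 and thread1 below 0.005 m and z of hole1 in the frame of carrier between 0.048 and 0.065 m and horizontal distance between hole2 and thread2 below 0.005 m and z of hole2 in the frame of carrier between 0.048 and 0.065 m and contact force between the fingers and plate above 1 N and contact force between plate and carrier below 0.1 N and contact force between plate and tall_tube below 0.1 N and linear speed of plate below 0.03 m/s); the arm keeps its last pose, push and grip.
It fails at once if a bystander or short tube is displaced by more than 25 mm (distance of any of short_tube_a, short_tube_b, rock_block, objective, driver from where it was at the start of the episode above 0.025 m).
It also fails if it takes over 54 s, if anything falls off the work surface, if the arm or the gripper's body presses on something with over 40 N, if the wrist force passes 120 N, or if a joint passes its speed limit or range.

## Working session

There is one attempt and no reset: what is moved stays moved. The work goes in short steps, Python scripts to look and compute and a shell command to move; the robot and the scene stay as the last step left them, time stands still between calls to the robot, and variables do not carry over. Pictures are saved under pics/ and viewed, and the job is handed in when it is done.

```bash
ls; mkdir -p pics; python3 - <<'E'
from plant import ctrl
import cv2
print(ctrl.get_obs())
for n in ("top","side","wrist"):
    print(n,ctrl.camera_model(n))
    cv2.imwrite(f"pics/{n}0.png",ctrl.snapshot(n))
E
```

```text
pics
{'clock': 0.0, 'joint_pos': array([-5.15593366e+01,  2.05902994e+01,  6.33000942e-01, -2.05736367e-02,
       -7.01352353e+01, -1.65072833e+01]), 'qvel': array([-0.00448649, -0.01527423,  0.02240937,  0.07611697, -0.13704696,
        0.04697848]), 'tau': array([-4.03969289e-04, -5.82724893e+01,  2.93044960e+01,  6.99740231e+00,
        6.80366720e-03, -1.69117775e-04]), 'tool_pos': array([ 0.25197538, -0.62578802,  0.29122812]), 'orientation': array([ 1.79905784e+02, -7.75153828e-03, -1.58073620e+02]), 'force': array([-0.11333372,  0.0255904 , -0.32384906]), 'moment': array([ 0.01718286, -0.00398553, -0.00393473]), 'opening': 0.08756635609820047}
top {'K': array([[453.3555439 ,   0.        , 318.04607043],
       [  0.        , 453.3555439 , 242.99508229],
       [  0.        ,   0.        ,   1.        ]]), 'rvec': array([ 2.19598096, -2.16246597,  0.06089423]), 'tvec': array([0.00193645, 0.50089482, 0.90554232])}
side {'K': array([[490.47495615,   0.        , 324.08844655],
       [  0.        , 490.47495615, 238.05359499],
       [  0.        ,   0.        ,   1.        ]]), 'rvec': array([ 0.58111338, -2.59509021,  1.28953773]), 'tvec': array([0.4700636 , 0.19524342, 0.86410263])}
wrist {'K': array([[369.6373513 ,   0.        , 318.35827216],
       [  0.        , 369.6373513 , 239.3834502 ],
       [  0.        ,   0.        ,   1.        ]]), 'rvec': array([-1.66002783, -2.45567003, -0.35153379]), 'tvec': array([ 0.67330088, -0.03323593,  0.39110132])}
```

View pics/top0.png

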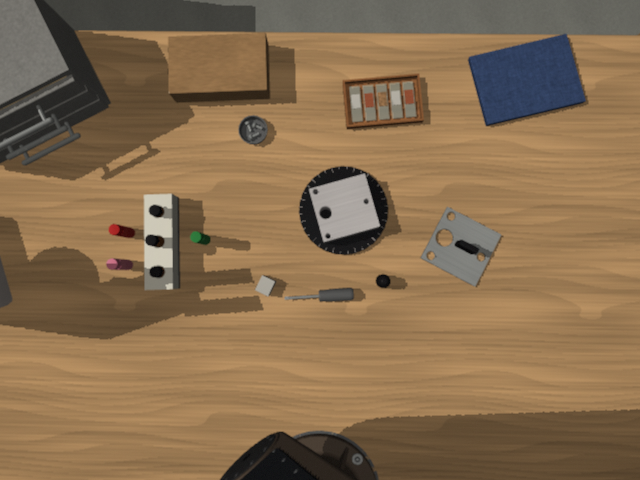

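View pics/side0.png

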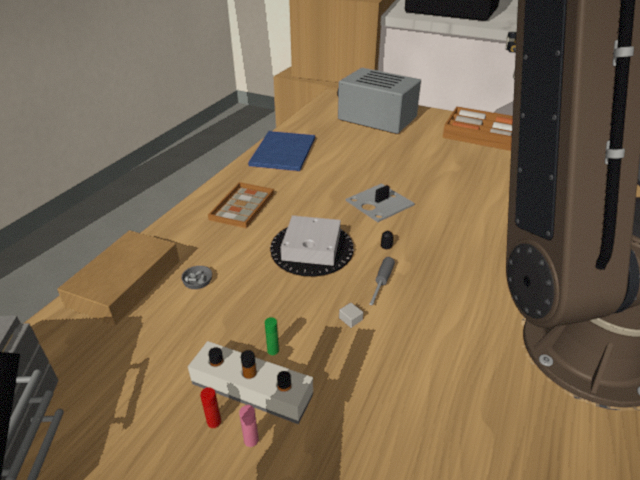

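View pics/wrist0.png

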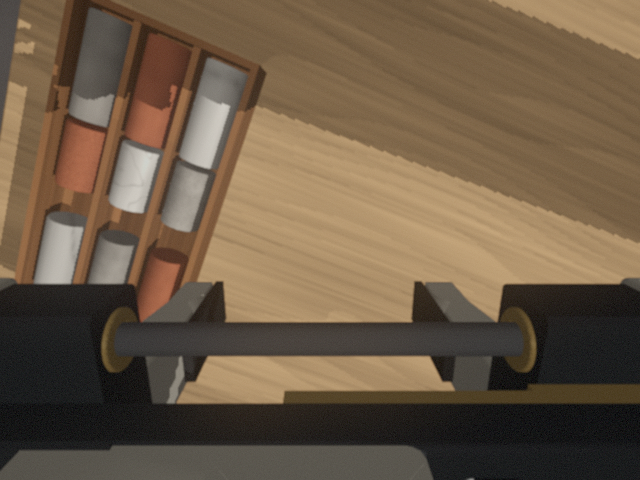

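The tall tube (amber, standing highest) is the middle one in the rack, at top (152,240) and side (249,358). The carrier is at top (343,210), and the plate at (462,247) with its grip at (466,247). I'll enlarge these for measuring.

```bash
python3 - <<'E'
import cv2
t=cv2.imread("pics/top0.png")
def c(n,x0,y0,x1,y1,s): cv2.imwrite(n,cv2.resize(t[y0:y1,x0:x1],None,fx=s,fy=s,interpolation=cv2.INTER_CUBIC))
c("pics/rack_c.png",100,185,200,300,5)
c("pics/carr_c.png",295,160,395,260,6)
c("pics/plate_c.png",412,195,512,295,6)
E
```

```text
(no output)
```

View pics/rack_c.png

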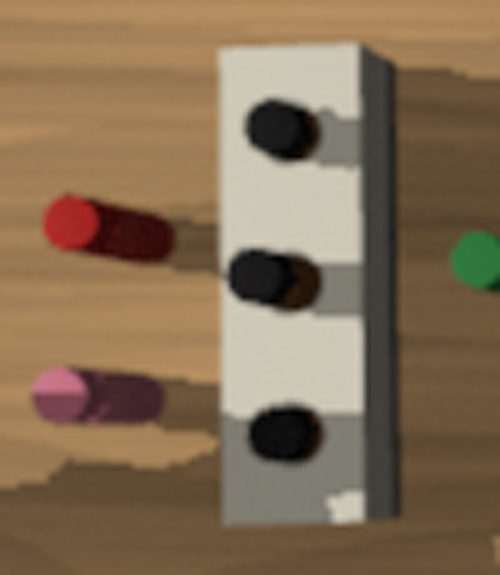

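View pics/carr_c.png

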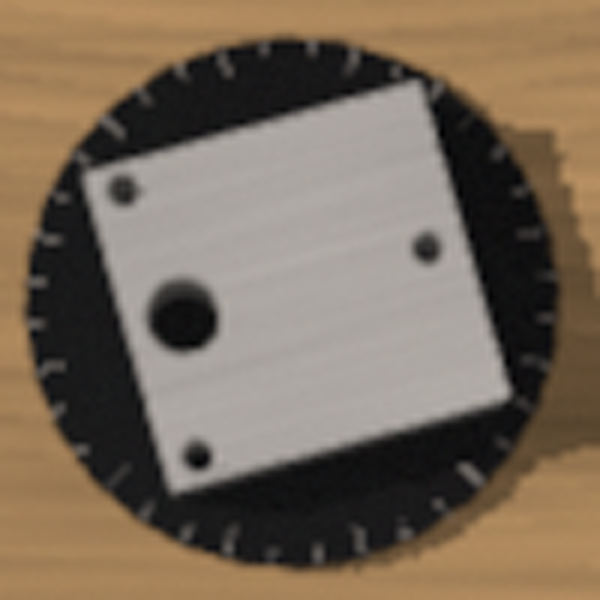

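View pics/plate_c.png

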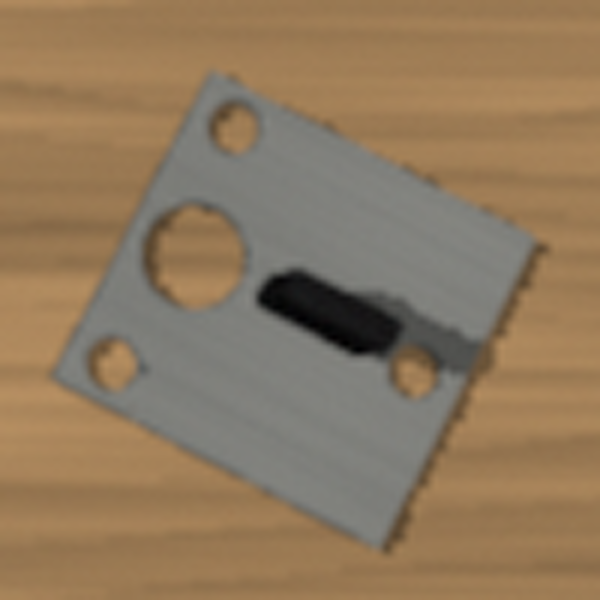

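```bash
cat > h.py <<'E'
import numpy as np, cv2
from scipy.optimize import least_squares
from plant import ctrl
def proj(cm,P):
    return cv2.projectPoints(np.asarray(P,float).reshape(-1,3),cm["rvec"],cm["tvec"],cm["K"],None)[0][:,0]
def ray(cm,uv,z):
    R=cv2.Rodrigues(cm["rvec"])[0]; c=-R.T@cm["tvec"].ravel()
    d=R.T@np.linalg.inv(cm["K"])@np.array([uv[0],uv[1],1.]); return c+d*(z-c[2])/d[2]
def crop(p,x0,y0,s): return (np.asarray(p,float)+.5)/s-.5+np.array([x0,y0])
def fit(cm,uv,loc,x0):
    "pose x,y,yaw(deg) of planar points loc (z included, world z)"
    loc=np.asarray(loc,float)
    def w(p):
        a=np.radians(p[2]);c,s=np.cos(a),np.sin(a)
        return np.c_[p[0]+c*loc[:,0]-s*loc[:,1],p[1]+s*loc[:,0]+c*loc[:,1],loc[:,2]]
    f=lambda p:(proj(cm,w(p))-uv).ravel()
    r=least_squares(f,x0,x_scale=[.01,.01,1]); return r.x,np.round(r.fun.reshape(-1,2),2)
CAR=[(-46,46),(46,46),(0,-46)]
E
python3 - <<'E'
from h import *
cm=ctrl.camera_model("top")
L=lambda pts,z:[(x/1e3,y/1e3,z) for x,y in pts]
uv=crop([(198,456),(123,190),(427,248),(85,172),(420,80),(512,395),(172,494)],295,160,6)
print("car",*fit(cm,uv,L(CAR+[(55,58),(55,-58),(-55,-58),(-55,58)],.045),[.5,0,0]))
print("well pix",ray(cm,crop((184,316),295,160,6),.045))
uv=crop([(114,362),(235,127),(414,371),(212,72),(545,243),(385,550),(50,375)],412,195,6)
print("plate",*fit(cm,uv,L(CAR+[(60,62),(60,-62),(-60,-62),(-60,62)],.006),[.5,-.3,0]))
uv=crop([(220,47),(362,43),(366,522),(222,525)],100,185,5)
print("rack",*fit(cm,uv,L([(95,28),(95,-28),(-95,-28),(-95,28)],.045),[.5,.3,0]))
print("tube",ray(cm,crop((258,277),100,185,5),.085))
for n,p,z in (("rock",(266,285),.022),("obj",(383,281),.04),("drv",(320,296),.015)): print(n,ray(cm,p,z))
E
```

```text
car [ 0.57114617 -0.04088196 16.50157957] [[ 0.24 -0.06]
 [ 0.25 -0.05]
 [ 0.43 -0.08]
 [-0.43  0.26]
 [-0.23 -0.01]
 [-0.21  0.33]
 [-0.05 -0.38]]
well pix [ 0.56024695 -0.00408055  0.045     ]
plate [  0.49981679  -0.28354746 -27.32372111] [[ 0.09  0.23]
 [ 0.42  0.1 ]
 [ 0.5   0.17]
 [ 0.42 -0.3 ]
 [-1.1  -0.57]
 [-0.97 -0.03]
 [ 0.66  0.4 ]]
rack [0.49792395 0.32681223 2.64584052] [[ 0.29  0.2 ]
 [-0.23  0.09]
 [-0.28 -0.27]
 [ 0.22 -0.01]]
tube [0.49707623 0.32523911 0.085     ]
rock [0.41404628 0.11315539 0.022     ]
obj [ 0.42606871 -0.11989066  0.04      ]
drv [0.39346273 0.00401434 0.015     ]
```

```bash
cat >> h.py <<'E'
from scipy.spatial.transform import Rotation as Ro
def pose():
    o=ctrl.get_obs(); return Ro.from_euler("xyz",o["orientation"],degrees=True),np.array(o["tool_pos"])
def to(gp,yaw,tilt=None):
    "print row for grasp point gp (world), tool straight down with yaw"
    R,p=pose(); T=Ro.from_euler("xyz",[180,0,yaw],degrees=True)
    tcp=np.asarray(gp,float)+[0,0,ctrl.grasp_offset]
    w=(R.inv()*T).as_rotvec(); d=R.inv().apply(tcp-p)
    print("turn",np.round(w,4),"shift",np.round(d,4),"rows>=",np.linalg.norm(d)/.0417,np.degrees(np.linalg.norm(w))/7.16)
def grasp():
    R,p=pose(); return p+R.apply([0,0,ctrl.grasp_offset])
E
python3 - <<'E'
from h import *
print(ctrl.grasp_offset)
R,p=pose(); cm=ctrl.camera_model("wrist"); C=cv2.Rodrigues(cm["rvec"])[0]
print("cam in tool",R.inv().apply(-C.T@cm["tvec"].ravel()-p),"\ncam axes in tool",R.inv().apply(C))
to([0.53,-0.004,.20],-60)
cm=ctrl.camera_model("top")
print(ray(cm,crop((72,222),100,185,5),.075),ray(cm,crop((477,260),100,185,5),.075),ray(cm,crop((60,395),100,185,5),.075))
E
```

```text
0.0468
cam in tool [ 0.07777777  0.00084882 -0.09225333] 
cam axes in tool [[-5.45488243e-04  9.99999793e-01 -3.39816631e-04]
 [-9.60136419e-01 -6.18732596e-04 -2.79531169e-01]
 [-2.79531322e-01  1.73789357e-04  9.60136558e-01]]
turn [ 1.0000e-03  1.0000e-03 -1.7116e+00] shift [-0.4901  0.473   0.0452] rows>= 16.370609949007733 13.69693977220905
[0.5179377  0.40191853 0.075     ] [0.50557152 0.24496132 0.075     ] [0.45136819 0.40338612 0.075     ]
```

```bash
python3 -m creep '[[0,0,-0.12,-0.034,0.033,0,1],[0,0,-0.24,-0.068,0.066,0,1],[0,0,-0.36,-0.102,0.099,0,1],[0,0,-0.48,-0.136,0.132,0,1],[0,0,-0.6,-0.17,0.165,0,1],[0,0,-0.72,-0.204,0.198,0,1],[0,0,-0.84,-0.238,0.231,0,1],[0,0,-0.96,-0.272,0.264,0.01,1],[0,0,-1.08,-0.306,0.297,0.02,1],[0,0,-1.2,-0.34,0.33,0.03,1],[0,0,-1.32,-0.374,0.363,0.04,1],[0,0,-1.44,-0.408,0.396,0.045,1]]'
python3 - <<'E'
from h import *
to([0.56,-0.004,.20],-60)
E
```

```text
clock: 1.15
tool_pos: [0.4538, -0.1697, 0.2582]
orientation: [-180.0, 0.0, -75.2]
force: [0.5, -0.5, 0.3]
opening: 0.0875
turn [-0.0003  0.     -0.2657] shift [-0.1331 -0.145   0.0114] rows>= 4.72724581121996 2.1259151808972105
```

```bash
python3 -m creep '[[0,0,-0.07,-0.03,-0.03,0.003,0.5],[0,0,-0.14,-0.06,-0.06,0.006,0.5],[0,0,-0.2,-0.09,-0.09,0.009,0.5],[0,0,-0.26,-0.115,-0.125,0.011,0.5],[0,0,-0.26,-0.133,-0.145,0.011,0.5],[0,0,-0.26,-0.133,-0.145,0.011,0.5],[0,0,-0.26,-0.133,-0.145,0.011,0.5]]'
python3 - <<'E'
from h import *
to([0.56,-0.004,.20],-60)
cm=ctrl.camera_model("wrist"); im=ctrl.snapshot("wrist")
cv2.imwrite("pics/w1.png",im); np.savez("w1.npz",**cm)
E
```

```text
clock: 1.73
tool_pos: [0.5614, -0.0052, 0.2466]
orientation: [179.9, 0.0, -60.5]
force: [-0.5, -0.2, -0.3]
opening: 0.047
turn [ 0.0014  0.0004 -0.0094] shift [-0.0017  0.0007 -0.0002] rows>= 0.04494629514388252 0.07635318282050886
```

View pics/w1.png

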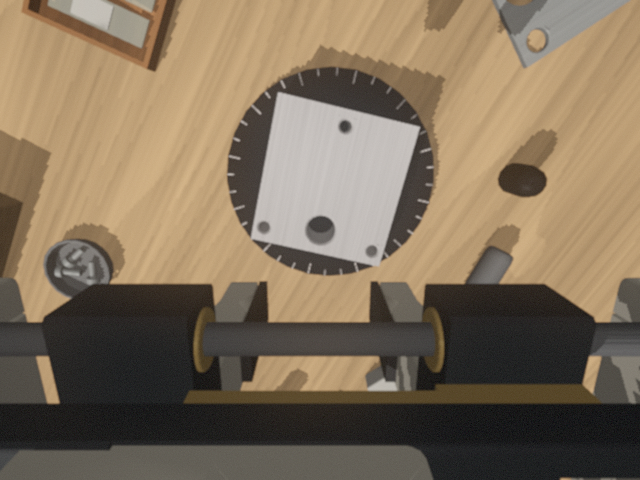

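The well is at (320,230) and the threads at (345,127), (264,227) and (372,251). Next is an enlarged crop.

```bash
python3 - <<'E'
import cv2
t=cv2.imread("pics/w1.png")
cv2.imwrite("pics/w1c.png",cv2.resize(t[110:270,240:400],None,fx=5,fy=5,interpolation=cv2.INTER_CUBIC)[:, :800][200:800])
E
```

```text
(no output)
```

View pics/w1c.png

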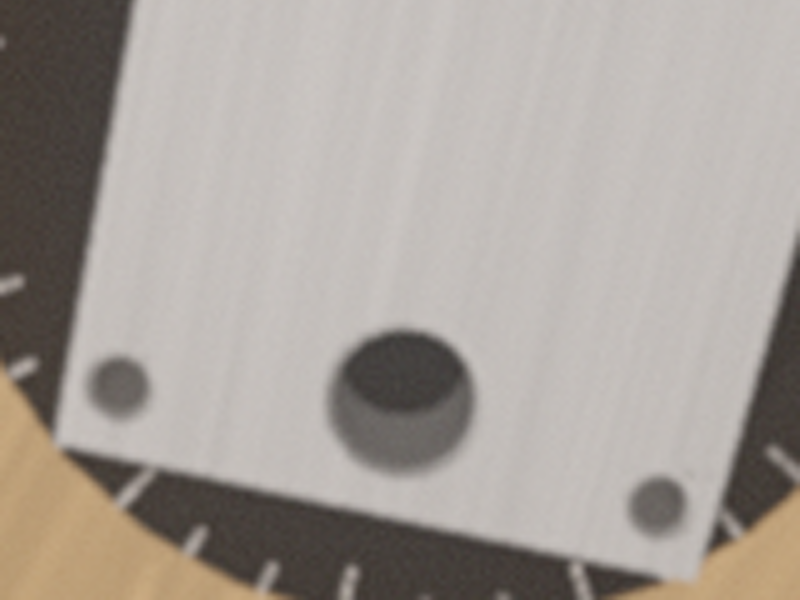

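```bash
python3 - <<'E'
from h import *
cm=dict(np.load("w1.npz"))
print("well",ray(cm,crop((400,402),240,150,5),.045))
uv=np.vstack([crop([(657,506),(118,386)],240,150,5),[(345,127)],crop([(400,402)],240,150,5)])
print(*fit(cm,uv,[(-.046,.046,.045),(.046,.046,.045),(0,-.046,.045),(0,.038,.045)],[.57,-.04,16]))
to([0.497,.3255,.20],-60)
E
```

```text
well [ 0.55683955 -0.00391723  0.045     ]
[ 0.56727456 -0.04030773 16.22727213] [[ 0.07  0.52]
 [-0.3   0.23]
 [ 0.09 -0.79]
 [ 0.14  0.2 ]]
turn [ 0.0015  0.0005 -0.0105] shift [-0.3203 -0.1072 -0.    ] rows>= 8.099352796393537 0.08530497760148921
```

```bash
python3 -m creep '[[0,0,-0.01,-0.035,-0.012,-0.01,0.5],[0,0,-0.01,-0.07,-0.024,-0.02,0.5],[0,0,-0.01,-0.105,-0.036,-0.03,0.5],[0,0,-0.01,-0.14,-0.048,-0.04,0.5],[0,0,-0.01,-0.175,-0.06,-0.04,0.5],[0,0,-0.01,-0.21,-0.072,-0.04,0.5],[0,0,-0.01,-0.245,-0.084,-0.04,0.5],[0,0,-0.01,-0.28,-0.095,-0.04,0.5],[0,0,-0.01,-0.305,-0.102,-0.04,0.5],[0,0,-0.01,-0.32,-0.107,-0.04,0.5],[0,0,-0.01,-0.32,-0.107,-0.04,0.5],[0,0,-0.01,-0.32,-0.107,-0.04,0.5]]'
python3 - <<'E'
from h import *
to([0.497,.3255,.24],-60)
print(pose()[1])
cm=ctrl.camera_model("wrist"); im=ctrl.snapshot("wrist")
cv2.imwrite("pics/w2.png",im); np.savez("w2.npz",**cm)
cv2.imwrite("pics/w2c.png",cv2.resize(im[150:270,240:400],None,fx=5,fy=5,interpolation=cv2.INTER_CUBIC))
E
```

```text
clock: 2.78
tool_pos: [0.4973, 0.3241, 0.2874]
orientation: [180.0, -0.0, -60.1]
force: [0.4, -1.1, -0.2]
opening: 0.044
turn [ 0.0005 -0.0002 -0.0013] shift [-0.0013 -0.0004  0.0006] rows>= 0.03662553091210345 0.011216404596324094
[0.49729392 0.32411592 0.28737491]
```

View pics/w2.png

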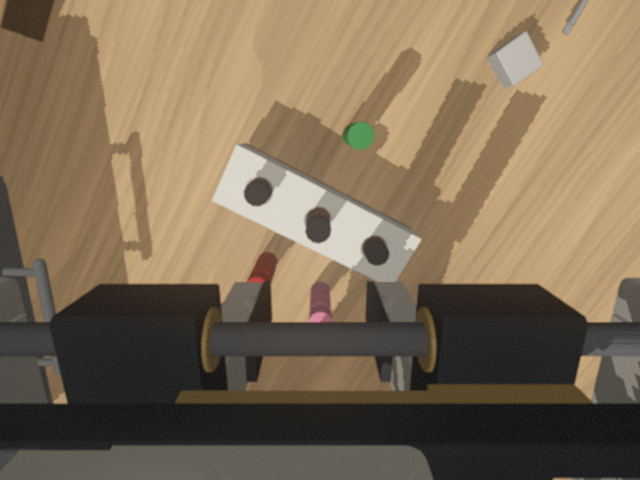

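View pics/w2c.png

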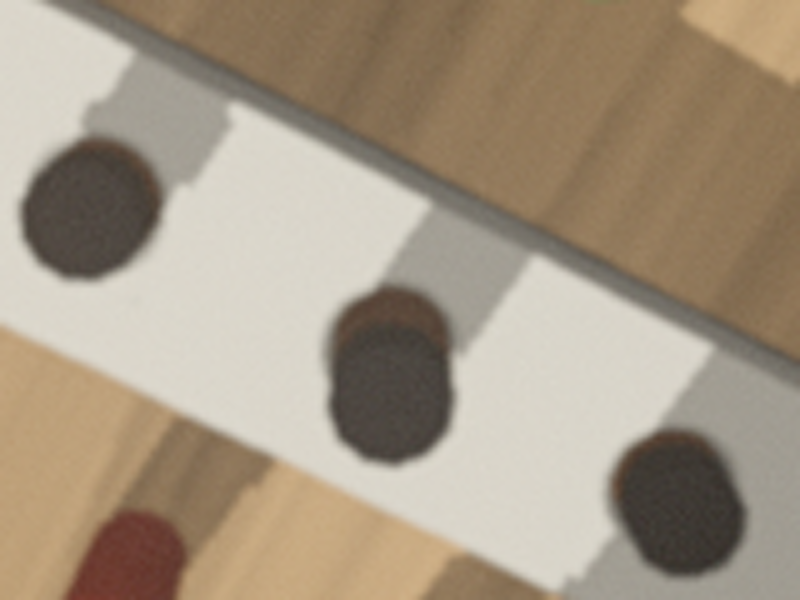

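```bash
python3 - <<'E'
from h import *
im=cv2.imread("pics/w2.png").astype(float)
t=im[195:255,290:350]; t=np.clip((t-30)*2.6,0,255).astype(np.uint8)
cv2.imwrite("pics/w2d.png",cv2.resize(t,None,fx=10,fy=10,interpolation=cv2.INTER_CUBIC))
w=cv2.imread("pics/w1.png").astype(float)
print("row233",im[229:233,300:337].mean((0,2)).round()); print("col318",im[200:250,316:321].mean((1,2)).round())
print("well row",w[226:234,300:341].mean((0,2)).round()); print("well col",w[205:255,318:323].mean((1,2)).round())
E
```

```text
row233 [211. 212. 212. 212. 199. 156.  96.  68.  69.  70.  71.  70.  72.  71.
  71.  71.  72.  69.  70.  70.  69.  68.  71.  69.  72.  69.  71.  68.
  67.  81. 128. 180. 207. 212. 210. 211. 210.]
col318 [193. 187. 179. 172. 167. 157. 136. 103.  79.  73.  73.  74.  74.  75.
  70.  66.  63.  64.  64.  69.  70.  72.  71.  71.  70.  71.  69.  72.
  70.  71.  70.  70.  70.  71.  71.  72.  70.  71.  71.  70.  68.  75.
 118. 173. 206. 212. 211. 211. 211. 211.]
well row [190. 189. 191. 190. 180. 154. 127. 106.  96.  94.  90.  85.  83.  80.
  77.  75.  73.  72.  71.  73.  70.  70.  70.  72.  73.  74.  76.  80.
  83.  86.  90.  95.  95. 103. 133. 167. 185. 189. 190. 190. 189.]
well col [191. 190. 189. 190. 190. 189. 189. 190. 189. 181. 158. 109.  68.  64.
  66.  66.  67.  67.  67.  66.  64.  67.  65.  64.  65.  63.  65.  82.
  97. 105. 104. 104. 104. 106. 103. 103. 103. 107. 121. 140. 164. 184.
 190. 189. 189. 189. 190. 184. 162. 112.]
```

View pics/w2d.png

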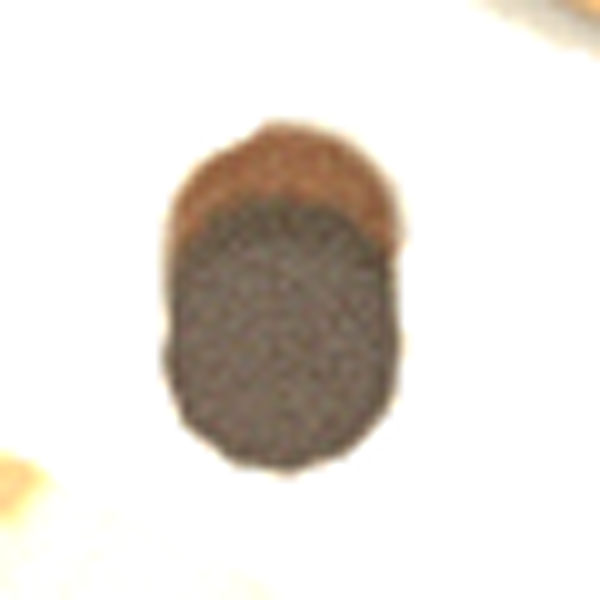

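```bash
python3 - <<'E'
from h import *
c1=dict(np.load("w1.npz"));c2=dict(np.load("w2.npz"))
W=ray(c1,(320.1,229.95),.045);T=ray(c2,(317.85,229.95),.085)
p1=np.array([.56145,-.00514,.2468]);p2=np.array([.49729,.32412,.2874])
R1=Ro.from_euler("xyz",[180,0,-60.5],degrees=True);R2=Ro.from_euler("xyz",[180,0,-60.08],degrees=True)
print(W,T,T-W)
print("wrist well,tube in tool",R1.inv().apply(W-p1),R2.inv().apply(T-p2))
Wt=np.array([.5603,-.0043,.045]);Tt=np.array([.4972,.3255,.085])
print("top well,tube in tool",R1.inv().apply(Wt-p1),R2.inv().apply(Tt-p2),Tt-Wt)
for n,f in (("1","w1"),("2","w2")):
    im=cv2.imread(f"pics/{f}.png").astype(float).mean(2)
    print(im[290:296,255:285].mean(0).round(),im[290:296,355:390].mean(0).round())
E
```

```text
[ 0.55650232 -0.00415607  0.045     ] [0.49404022 0.32618185 0.085     ] [-0.06246211  0.33033792  0.04      ]
wrist well,tube in tool [-0.00329272  0.00382173  0.2018    ] [-0.00340801  0.00178823  0.2024    ]
top well,tube in tool [-0.00129739  0.00058727  0.2018    ] [-0.00124097 -0.00061033  0.2024    ] [-0.0631  0.3298  0.04  ]
[ 62.  51.  48.  47.  49.  49.  48.  48.  47.  46.  46.  62. 105. 141.
 151. 152. 154. 156. 158. 157. 156. 157. 158. 159. 161. 161. 162. 162.
 161. 160.] [155. 156. 156. 156. 156. 154. 157. 158. 159. 160. 160. 158. 157. 155.
 140.  97.  57.  50.  51.  49.  49.  49.  48.  48.  48.  47.  55.  66.
  83.  92.  97. 100. 101. 101. 101.]
[100.  97.  91.  79.  63.  51.  48.  48.  46.  46.  50.  50.  46.  46.
  49.  77. 122. 151. 158. 156. 156. 158. 158. 159. 160. 162. 162. 163.
 164. 163.] [107. 108. 106. 107. 106. 105. 107. 109. 111. 111. 104.  81.  56.  49.
  49.  49.  47.  45.  45.  46.  44.  47.  52.  65.  81.  92.  98.  98.
 102. 100. 101. 100. 101. 100. 100.]
```

```bash
python3 - <<'E'
from h import *
to([.49614,.32611,.072],-60)
E
```

```text
turn [ 0.0005 -0.0002 -0.0021] shift [-0.003  -0.0002  0.1687] rows>= 4.045033961278115 0.017670183917368278
```

```bash
python3 -m creep '[[0,0,0,-0.003,0,0.03,0.5],[0,0,0,-0.003,0,0.065,0.5],[0,0,0,-0.003,0,0.1,0.5],[0,0,0,-0.003,0,0.13,0.5],[0,0,0,-0.003,0,0.155,0.5],[0,0,0,-0.003,0,0.169,0.5],[0,0,0,-0.003,0,0.169,0.5],[0,0,0,-0.003,0,0.169,0.5]]'
python3 - <<'E'
from h import *
print(grasp(),ctrl.get_obs()["force"])
for n in("wrist","side"):
    cv2.imwrite(f"pics/{n}3.png",ctrl.snapshot(n))
E
```

```text
clock: 3.5
tool_pos: [0.4964, 0.3257, 0.1184]
orientation: [179.9, -0.0, -60.2]
force: [0.3, 0.8, 0.6]
opening: 0.0439
[0.49631416 0.32565047 0.0715632 ] [0.29751636 0.82895565 0.55975824]
```

View pics/wrist3.png

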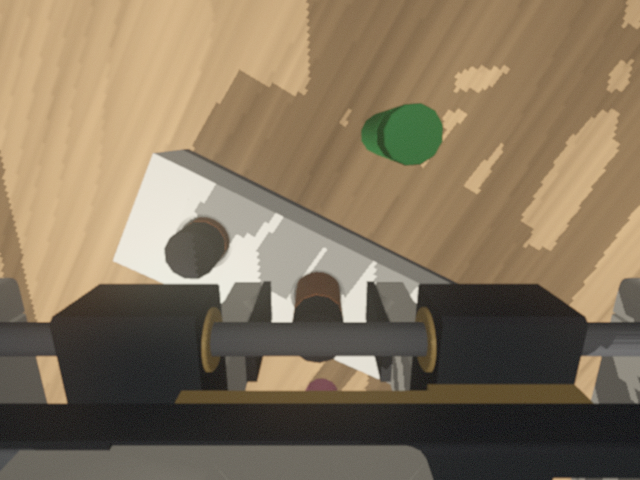

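View pics/side3.png

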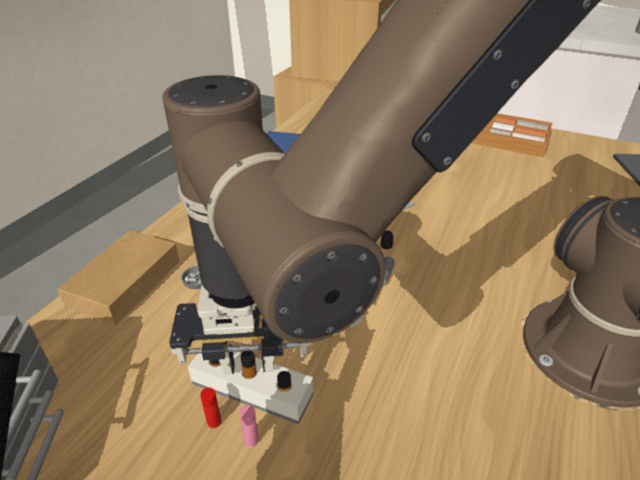

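The tube is centred between the fingers (cap column ≈318, jaw centre 318.3). Closing the gripper.

```bash
python3 -m creep '[[0,0,0,0,0,0,0],[0,0,0,0,0,0,0],[0,0,0,0,0,0,0],[0,0,0,0,0,0,0],[0,0,0,0,0,0,0]]'
python3 - <<'E'
from h import *
o=ctrl.get_obs(); R,p=pose()
print(grasp(),o["force"],R.inv().apply(o["force"]),o["opening"])
E
```

```text
clock: 4.02
tool_pos: [0.4961, 0.3275, 0.1191]
orientation: [-180.0, 0.0, -60.1]
force: [-1.0, -0.6, 3.2]
opening: 0.0211
[0.49612326 0.32752041 0.07232988] [-1.01986349 -0.61775111  3.16866861] [ 0.02588462  1.18936806 -3.16968963] 0.021089662471618455
```

```bash
cat >> h.py <<'E'
import json,os
def chain():
    "commanded poses from the log of final rows"
    R=Ro.from_euler("xyz",[180,0,-158.067],degrees=True);p=np.array([.252,-.626,.292])
    out=[(R,p)]
    for l in open("log.txt"):
        r=np.array([float(v) for v in l.split()])
        p=p+R.apply(r[3:6]);R=R*Ro.from_rotvec(r[:3]);out.append((R,p))
    return out
E
cat > log.txt <<'E'
0 0 -1.44 -0.408 0.396 0.045
0 0 -0.26 -0.133 -0.145 0.011
0 0 -0.01 -0.32 -0.107 -0.04
0 0 0 -0.003 0 0.169
E
python3 - <<'E'
from h import *
for R,p in chain(): print(p,R.as_euler("xyz",degrees=True))
for i in range(5):
  o=ctrl.get_obs();print(o["clock"],o["tool_pos"],o["force"],o["joint_pos"])
E
```

```text
[ 0.252 -0.626  0.292] [ 180.       0.    -158.067]
[ 0.48255472 -0.10626495  0.247     ] [180.          0.        -75.5610775]
[0.58981149 0.05868954 0.236     ] [180.           0.         -60.66417483]
[0.5263133  0.39007599 0.276     ] [180.           0.         -60.09121703]
[0.52481744 0.39267645 0.107     ] [180.           0.         -60.09121703]
4.0167 [0.4960943  0.32749078 0.11912986] [-1.01986349 -0.61775111  3.16866861] [ 5.22572074e+01  2.24716462e+01 -2.17219542e+01  8.15380583e-03
 -4.57560130e+01 -2.23392388e+01]
4.0167 [0.4960943  0.32749078 0.11912986] [-1.01986349 -0.61775111  3.16866861] [ 5.22572074e+01  2.24716462e+01 -2.17219542e+01  8.15380583e-03
 -4.57560130e+01 -2.23392388e+01]
4.0167 [0.4960943  0.32749078 0.11912986] [-1.01986349 -0.61775111  3.16866861] [ 5.22572074e+01  2.24716462e+01 -2.17219542e+01  8.15380583e-03
 -4.57560130e+01 -2.23392388e+01]
4.0167 [0.4960943  0.32749078 0.11912986] [-1.01986349 -0.61775111  3.16866861] [ 5.22572074e+01  2.24716462e+01 -2.17219542e+01  8.15380583e-03
 -4.57560130e+01 -2.23392388e+01]
4.0167 [0.4960943  0.32749078 0.11912986] [-1.01986349 -0.61775111  3.16866861] [ 5.22572074e+01  2.24716462e+01 -2.17219542e+01  8.15380583e-03
 -4.57560130e+01 -2.23392388e+01]
```

```bash
python3 - <<'E'
from h import *
for i in range(6):
  o=ctrl.get_obs();print(o["clock"],o["tool_pos"].round(5),o["force"].round(2),o["orientation"].round(2)); im=ctrl.snapshot("wrist")
cv2.imwrite("pics/wrist4.png",im)
E
```

```text
4.0167 [0.49609 0.32749 0.11913] [-1.02 -0.62  3.17] [-1.7995e+02  1.0000e-02 -6.0080e+01]
4.0667 [0.4961  0.32748 0.11911] [-0.73 -0.09  4.5 ] [-179.96    0.    -60.07]
4.1167 [0.4961  0.32751 0.11909] [-1.53  0.14  5.64] [-179.96    0.    -60.07]
4.1667 [0.4961  0.32748 0.11907] [-2.04 -0.54  5.72] [-179.96    0.    -60.07]
4.2167 [0.4961  0.32747 0.11907] [-1.44 -0.94  5.83] [-179.96    0.    -60.07]
4.2667 [0.49612 0.32753 0.1191 ] [-0.8  -0.48  6.72] [-179.96    0.    -60.07]
```

View pics/wrist4.png

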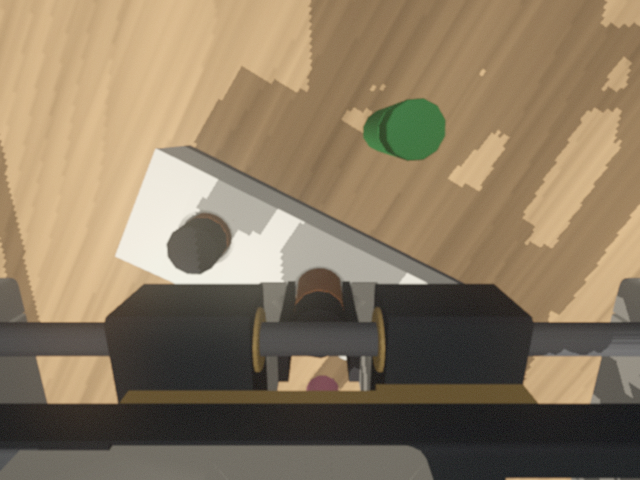

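```bash
python3 -m creep '[[0,0,0,0,0,-0.02,0],[0,0,0,0,0,-0.05,0],[0,0,0,0,0,-0.08,0],[0,0,0,0,0,-0.1,0],[0,0,0,0,0,-0.1,0],[0,0,0,0,0,-0.1,0]]'
python3 - <<'E'
from h import *
to([.55839,-.00297,.172],-60.1)
o=ctrl.get_obs();print(o["force"],o["opening"])
E
```

```text
clock: 4.82
tool_pos: [0.4962, 0.3277, 0.2197]
orientation: [-179.9, 0.1, -60.1]
force: [-0.6, -0.1, -1.2]
opening: 0.0213
turn [-0.0025  0.0012  0.0001] shift [3.177e-01 1.110e-01 2.000e-04] rows>= 8.069320877312094 0.021954560207656154
[-0.63994669 -0.05628602 -1.24150527] 0.02133345217329829
```

```bash
python3 -m creep '[[0,0,0,0.02,0.007,0,0],[0,0,0,0.05,0.0175,0,0],[0,0,0,0.085,0.03,0,0],[0,0,0,0.12,0.042,0,0],[0,0,0,0.155,0.054,0,0],[0,0,0,0.19,0.066,0,0],[0,0,0,0.225,0.079,0,0],[0,0,0,0.26,0.091,0,0],[0,0,0,0.29,0.101,0,0],[0,0,0,0.31,0.108,0,0],[0,0,0,0.3177,0.111,0,0],[0,0,0,0.3177,0.111,0,0]]'
python3 -m creep '[[0,0,0,0,0,0.02,0],[0,0,0,0,0,0.04,0],[0,0,0,0,0,0.05,0],[0,0,0,0,0,0.05,0],[0,0,0,0,0,0.05,0],[0,0,0,0,0,0.05,0]]'
python3 - <<'E'
from h import *
to([.55839,-.00297,.118],-60.1)
o=ctrl.get_obs();print(o["force"],o["opening"])
for n in("wrist","side","top"):
    cv2.imwrite(f"pics/{n}5.png",ctrl.snapshot(n))
to([.55839,-.00297,.118],-60.1)
s=cv2.imread("pics/side5.png");cv2.imwrite("pics/side5c.png",cv2.resize(s[160:300,230:400],None,fx=4,fy=4,interpolation=cv2.INTER_CUBIC))
E
```

```text
clock: 5.82
tool_pos: [0.5576, -0.0052, 0.217]
orientation: [179.9, 0.0, -60.2]
force: [-0.3, 0.1, 0.2]
opening: 0.0209
clock: 6.32
tool_pos: [0.5587, -0.0028, 0.1692]
orientation: [-180.0, -0.0, -60.0]
force: [-0.1, 0.0, -0.1]
opening: 0.0211
turn [-0.0007 -0.0004  0.0011] shift [-0.      0.0003  0.0044] rows>= 0.10572588175951113 0.01114923297835083
[-0.09089166  0.00886799 -0.09327322] 0.02112598572145498
turn [-0.0016 -0.0004  0.0005] shift [-0.0003  0.0002  0.0047] rows>= 0.11261114847342044 0.014252140560678644
```

View pics/side5c.png

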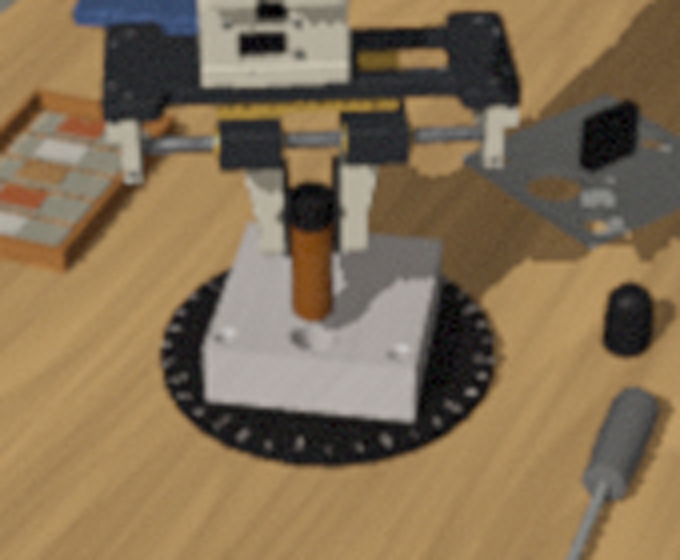

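View pics/wrist5.png

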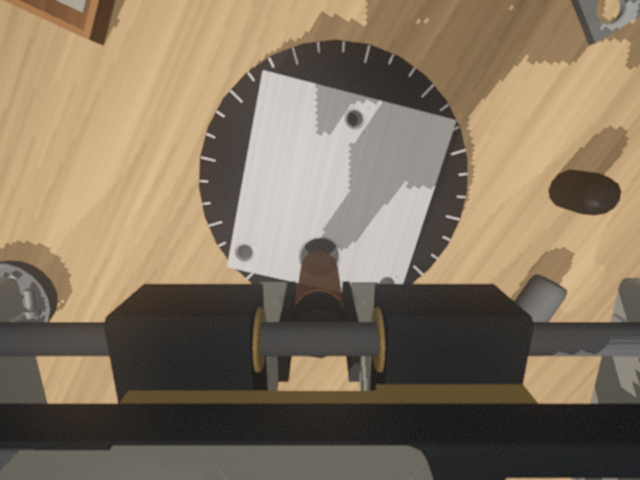

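```bash
python3 -m creep '[[0,0,0,-0.0002,0.0002,0.006,0],[0,0,0,-0.0002,0.0002,0.011,0],[0,0,0,-0.0002,0.0002,0.014,0],[0,0,0,-0.0002,0.0002,0.016,0],[0,0,0,-0.0002,0.0002,0.018,0],[0,0,0,-0.0002,0.0002,0.02,0],[0,0,0,-0.0002,0.0002,0.02,0]]'
python3 - <<'E'
from h import *
o=ctrl.get_obs(); R,p=pose();print(R.inv().apply(o["force"]),o["moment"],o["opening"]);to([.55839,-.00297,.118],-60.1)
print(grasp())
E
```

```text
clock: 7.05
tool_pos: [0.5577, -0.0035, 0.148]
orientation: [180.0, 0.0, -60.1]
force: [-0.8, 0.0, -0.3]
opening: 0.0211
[-0.4366846   0.70495616  0.30970808] [ 0.00587959  0.14580343 -0.02181274] 0.021090062700089836
turn [ 0.0006  0.0002 -0.    ] shift [-0.0001 -0.0008 -0.0168] rows>= 0.4031262738640642 0.005270094509579342
[ 0.5576893  -0.00347824  0.10121051]
```

```bash
python3 -m creep '[[0,0,0,0,0,0.004,0],[0,0,0,0,0,0.008,0],[0,0,0,0,0,0.012,0],[0,0,0,0,0,0.016,0],[0,0,0,0,0,0.02,0],[0,0,0,0,0,0.023,0],[0,0,0,0,0,0.025,0],[0,0,0,0,0,0.027,0],[0,0,0,0,0,0.0285,0],[0,0,0,0,0,0.0295,0],[0,0,0,0,0,0.0295,0]]'
python3 - <<'E'
from h import *
o=ctrl.get_obs(); R,p=pose();print(R.inv().apply(o["force"]),o["opening"]);print(grasp())
E
```

```text
clock: 7.97
tool_pos: [0.558, -0.0034, 0.1191]
orientation: [-180.0, -0.0, -60.1]
force: [0.0, -0.5, 0.7]
opening: 0.0213
[ 0.41482438  0.21206314 -0.73408668] 0.021266132817365037
[ 0.55799576 -0.00341212  0.07234605]
```

```bash
python3 -m creep '[[0,0,0,0,0,0.001,0],[0,0,0,0,0,0.002,0],[0,0,0,0,0,0.0025,0],[0,0,0,0,0,0.0025,0],[0,0,0,0,0,0.0025,0]]'
python3 - <<'E'
from h import *
o=ctrl.get_obs(); print(o["force"],o["opening"],grasp())
E
```

```text
clock: 8.38
tool_pos: [0.5584, -0.0036, 0.1189]
orientation: [-179.9, -0.1, -60.0]
force: [-7.1, 0.0, 21.8]
opening: 0.0213
[-7.1057581   0.04085073 21.7879281 ] 0.021344980106539096 [ 0.55847752 -0.00359716  0.07214549]
```

The tube is on the floor of the well: the contact force is 22 N at the seated height. Next I release it and rise.

```bash
python3 -m creep '[[0,0,0,0,0,-0.0022,0],[0,0,0,0,0,-0.0022,0.4],[0,0,0,0,0,-0.0022,0.5],[0,0,0,0,0,-0.0022,0.5],[0,0,0,0,0,-0.0022,0.5],[0,0,0,0,0,-0.0022,0.5],[0,0,0,0,0,-0.03,0.5],[0,0,0,0,0,-0.06,0.5],[0,0,0,0,0,-0.095,0.5],[0,0,0,0,0,-0.13,0.5],[0,0,0,0,0,-0.13,0.5],[0,0,0,0,0,-0.13,0.5]]'
python3 - <<'E'
from h import *
o=ctrl.get_obs(); print(o["force"],o["opening"],grasp())
cm=ctrl.camera_model("wrist"); im=ctrl.snapshot("wrist")
cv2.imwrite("pics/w6.png",im); np.savez("w6.npz",**cm)
im=ctrl.snapshot("side");cv2.imwrite("pics/side6c.png",cv2.resize(im[160:300,230:430],None,fx=4,fy=4,interpolation=cv2.INTER_CUBIC))
a=np.radians(-27.32); g=np.array([.49982,-.28355])+.006*np.array([np.sin(a),-np.cos(a)]); print("grip",g)
to([g[0],g[1],.20],-117.3)
E
```

```text
clock: 9.38
tool_pos: [0.5589, -0.0031, 0.2488]
orientation: [-179.7, -0.1, -60.1]
force: [-0.2, -0.1, -0.9]
opening: 0.0437
[-0.24989725 -0.07531514 -0.92113823] 0.04371019428409631 [ 0.55912776 -0.00302047  0.20197307]
grip [ 0.49706624 -0.28888074]
turn [8.000e-04 3.000e-04 9.982e-01] shift [ 0.2174  0.1946 -0.001 ] rows>= 6.997515016901089 7.987849219777112
```

View pics/w6.png

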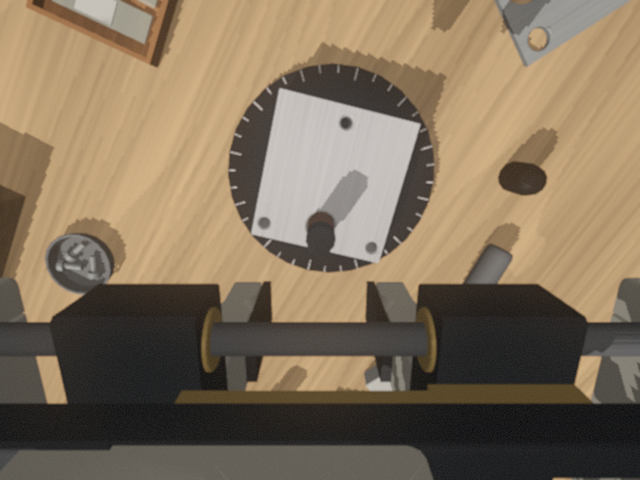

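View pics/side6c.png

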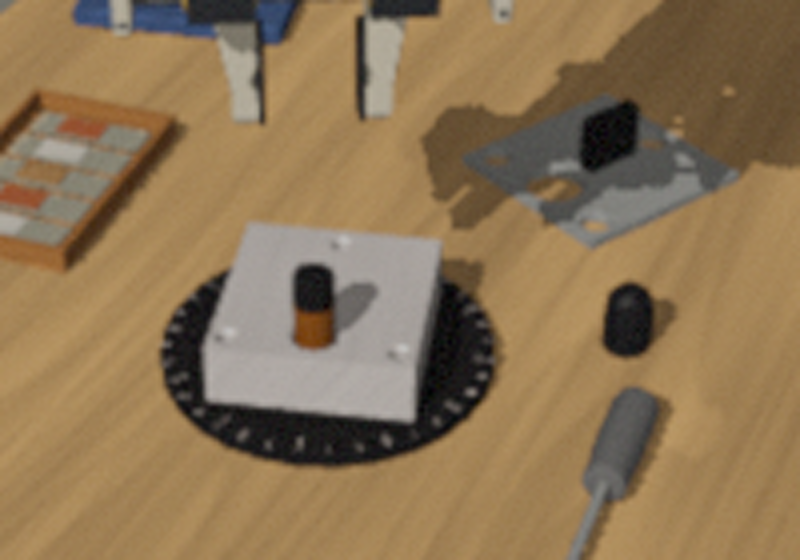

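```bash
python3 -m creep '[[0,0,0.1,0.02,0.018,0,0.5],[0,0,0.2,0.045,0.04,0,0.5],[0,0,0.3,0.07,0.063,0,0.5],[0,0,0.4,0.095,0.085,0,0.5],[0,0,0.5,0.12,0.107,0,0.5],[0,0,0.6,0.145,0.13,0,0.5],[0,0,0.7,0.165,0.148,0,0.5],[0,0,0.8,0.185,0.166,0,0.5],[0,0,0.9,0.205,0.184,0,0.5],[0,0,1.0,0.2174,0.1946,0,0.5],[0,0,1.0,0.2174,0.1946,0,0.5],[0,0,1.0,0.2174,0.1946,0,0.5]]'
python3 - <<'E'
from h import *
cm=ctrl.camera_model("wrist"); im=ctrl.snapshot("wrist"); print(pose()[1])
cv2.imwrite("pics/w7.png",im); np.savez("w7.npz",**cm)
to([.49707,-.28888,.028],-117.3)
E
```

```text
clock: 10.48
tool_pos: [0.4967, -0.2894, 0.2447]
orientation: [179.8, -0.0, -117.4]
force: [-0.1, 0.5, 0.6]
opening: 0.0439
[ 0.49703797 -0.28877748  0.24503088]
turn [ 0.0025 -0.0004 -0.0005] shift [ 0.     -0.0005  0.1702] rows>= 4.082276011384909 0.020549527683413196
```

View pics/w7.png

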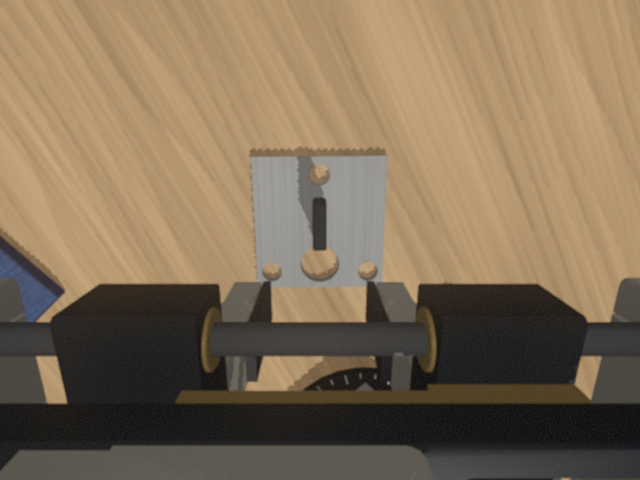

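The plate is square to the tool: grip at (319,223), holes at (320,174), (272,270) and (367,270).

```bash
python3 - <<'E'
from h import *
im=cv2.imread("pics/w7.png");cv2.imwrite("pics/w7c.png",cv2.resize(im[145:295,245:395],None,fx=4,fy=4,interpolation=cv2.INTER_CUBIC))
E
```

```text
(no output)
```

View pics/w7c.png

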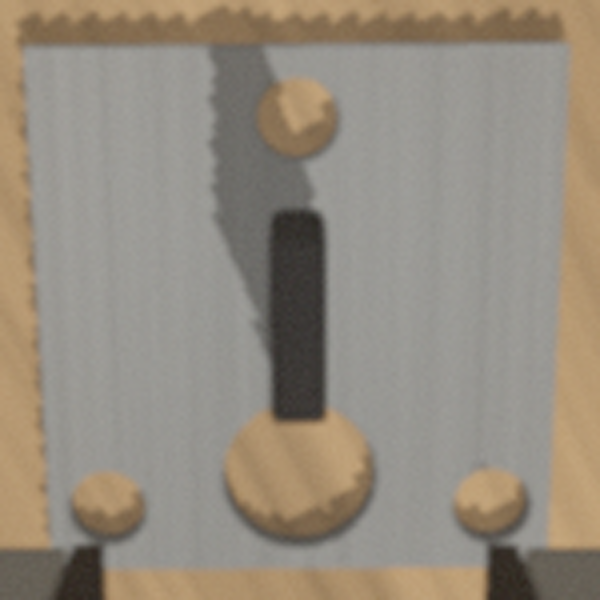

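```bash
python3 - <<'E'
from h import *
cm=dict(np.load("w7.npz"))
# image left/right: cam x = tool +y ; plate x dir
for o in ([0,1,2],[1,0,2]):
    uv=crop(np.array([(108,504),(491,502),(297,117)])[o],245,145,4)
    uv=np.vstack([uv,crop([(299,475)],245,145,4)])
    print(*fit(cm,uv,[(-.046,.046,.006),(.046,.046,.006),(0,-.046,.006),(0,.038,.006)],[.5,-.28,-27]))
p=np.array([.49704,-.28878,0]); R=Ro.from_euler("xyz",[180,0,-117.3],degrees=True)
print("top plate centre in tool",R.inv().apply(np.array([.49982,-.28355,0])-p))
E
```

```text
[  0.49650077  -0.28184267 -27.02715688] [[ 9.594e+01  1.450e+00]
 [-9.589e+01  2.750e+00]
 [-2.000e-02  1.710e+00]
 [ 1.100e-01  1.240e+00]]
[  0.49570086  -0.28338237 -27.12073489] [[ 0.18  0.32]
 [-0.28  0.48]
 [ 0.06 -0.26]
 [ 0.04 -0.48]]
top plate centre in tool [-5.92251389e-03 -7.16187368e-05 -8.77076568e-21]
```

The wrist and top cameras differ by a constant world offset of about 3.7 mm in x. The true insertion position lies midway between them, so I use the mean: plate (0.4978,-0.2834,-27.2°), carrier (0.5692,-0.0406,16.35°).

```bash
python3 - <<'E'
from h import *
to([.4951,-.2887,.030],-117.2)
E
```

```text
turn [ 0.0025 -0.0004 -0.0023] shift [0.0007 0.0013 0.1682] rows>= 4.034581671696234 0.02708209946240749
```

```bash
python3 -m creep '[[0,0,0,0.0007,0.0013,0.03,0.5],[0,0,0,0.0007,0.0013,0.065,0.5],[0,0,0,0.0007,0.0013,0.1,0.5],[0,0,0,0.0007,0.0013,0.13,0.5],[0,0,0,0.0007,0.0013,0.15,0.5],[0,0,0,0.0007,0.0013,0.162,0.5],[0,0,0,0.0007,0.0013,0.167,0.5],[0,0,0,0.0007,0.0013,0.168,0.5],[0,0,0,0.0007,0.0013,0.168,0.5],[0,0,0,0.0007,0.0013,0.168,0.5]]'
python3 - <<'E'
from h import *
print(grasp());to([.4951,-.2887,.030],-117.2)
im=ctrl.snapshot("wrist");cv2.imwrite("pics/w8.png",im)
E
```

```text
clock: 11.37
tool_pos: [0.4969, -0.2887, 0.0795]
orientation: [-179.9, 0.0, -117.3]
force: [0.1, -0.0, 0.6]
opening: 0.044
[ 0.4969546  -0.28870631  0.03265152]
turn [-0.0015  0.0003 -0.0021] shift [0.0008 0.0016 0.0026] rows>= 0.07666218510928333 0.020589224836899764
```

View pics/w8.png

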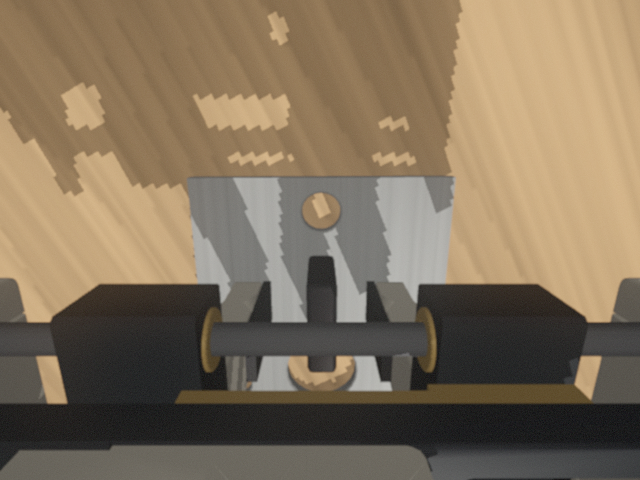

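```bash
python3 -m creep '[[0,0,0,0.0008,0.0016,0.001,0.5],[0,0,0,0.0008,0.0016,0.002,0.5],[0,0,0,0.0008,0.0016,0.002,0.5],[0,0,0,0.0008,0.0016,0.002,0.3],[0,0,0,0.0008,0.0016,0.002,0],[0,0,0,0.0008,0.0016,0.002,0],[0,0,0,0.0008,0.0016,0.002,0],[0,0,0,0.0008,0.0016,0.002,0],[0,0,0,0.0008,0.0016,0.002,0],[0,0,0,0.0008,0.0016,0.002,0]]'
python3 - <<'E'
from h import *
o=ctrl.get_obs();print(grasp(),o["orientation"],o["force"],o["opening"])
E
```

```text
clock: 12.25
tool_pos: [0.4945, -0.2889, 0.0765]
orientation: [-180.0, 0.0, -117.4]
force: [0.6, -0.7, -1.3]
opening: 0.0117
[ 0.49448898 -0.28890693  0.02969038] [-1.79988141e+02  5.38441252e-04 -1.17382325e+02] [ 0.60300265 -0.73207251 -1.27527947] 0.01165017929001239
```

```bash
python3 -m creep '[[0,0,0,0,0,-0.005,0],[0,0,0,0,0,-0.015,0],[0,0,0,0,0,-0.035,0],[0,0,0,0,0,-0.06,0],[0,0,0,0,0,-0.085,0],[0,0,0,0,0,-0.11,0],[0,0,0,0,0,-0.12,0],[0,0,0,0,0,-0.12,0],[0,0,0,0,0,-0.12,0],[0,0,0,0,0,-0.12,0]]'
python3 - <<'E'
from h import *
o=ctrl.get_obs();print(grasp(),o["orientation"],o["force"],o["moment"],o["opening"])
cm=ctrl.camera_model("wrist");np.savez("w9.npz",**cm)
for n in("wrist","side"): cv2.imwrite(f"pics/{n}9.png",ctrl.snapshot(n))
a=np.radians(16.35); g=np.array([.5692,-.0406])+.0065*np.array([np.sin(a),-np.cos(a)]); print("target grasp",g)
to([g[0],g[1],.15],-73.65)
E
```

```text
clock: 13.08
tool_pos: [0.4934, -0.2885, 0.1949]
orientation: [179.9, -0.0, -117.4]
force: [0.3, 0.4, -3.3]
opening: 0.0117
[ 0.49325575 -0.28841656  0.14814323] [ 1.79858561e+02 -4.63586106e-03 -1.17412147e+02] [ 0.34895473  0.39687827 -3.2852031 ] [0.03364551 0.06096407 0.03827944] 0.011663278965561337
target grasp [ 0.57102978 -0.04683714]
turn [ 3.100e-03  7.000e-04 -7.636e-01] shift [-0.2503  0.0424 -0.0021] rows>= 6.088215768239442 6.110935562731501
```

View pics/wrist9.png

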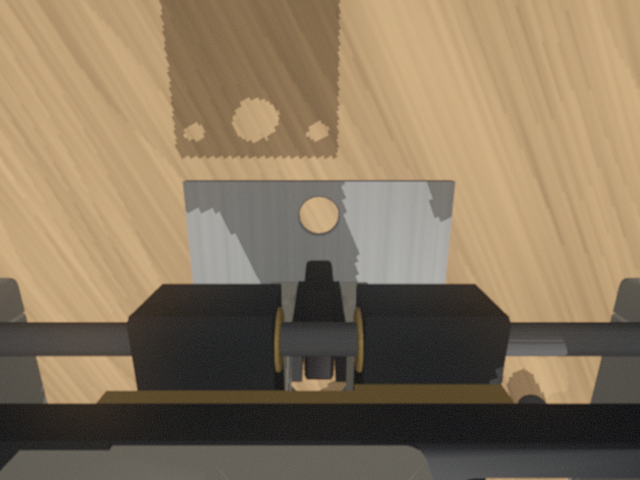

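View pics/side9.png

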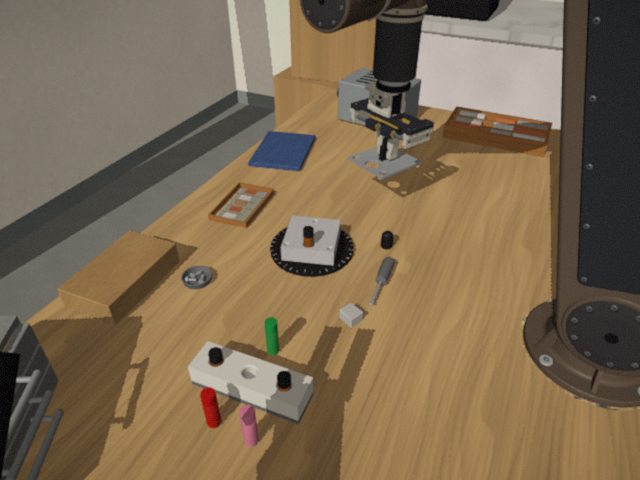

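The plate is held level in the grip: edges at columns 185 and 454, hole at (319,215). Next it goes over the carrier, at a height that clears the tube.

```bash
python3 -m creep '[[0,0,-0.06,-0.015,0.002,0,0],[0,0,-0.13,-0.035,0.005,0,0],[0,0,-0.2,-0.06,0.009,0,0],[0,0,-0.28,-0.085,0.013,0,0],[0,0,-0.36,-0.11,0.018,0,0],[0,0,-0.44,-0.14,0.023,0,0],[0,0,-0.52,-0.17,0.028,0,0],[0,0,-0.6,-0.2,0.033,0,0],[0,0,-0.68,-0.225,0.038,0,0],[0,0,-0.74,-0.242,0.041,0,0],[0,0,-0.764,-0.2503,0.0424,0,0],[0,0,-0.764,-0.2503,0.0424,0,0]]'
python3 -m creep '[[0,0,0,0,0,0,0],[0,0,0,0,0,0,0],[0,0,0,0,0,0,0]]'
python3 - <<'E'
from h import *
o=ctrl.get_obs();print(grasp(),o["orientation"])
cv2.imwrite("pics/w10.png",ctrl.snapshot("wrist"));t=ctrl.snapshot("top");cv2.imwrite("pics/t10.png",t)
to([.57103,-.04684,.12],-73.65)
E
```

```text
clock: 14.18
tool_pos: [0.572, -0.0456, 0.1952]
orientation: [179.9, 0.0, -73.5]
force: [-0.7, -0.7, -2.0]
opening: 0.0116
clock: 14.43
tool_pos: [0.5714, -0.048, 0.1961]
orientation: [180.0, 0.0, -73.7]
force: [0.0, -0.5, -3.6]
opening: 0.0117
[ 0.57133612 -0.04805421  0.14934266] [ 1.79953508e+02  4.18263497e-03 -7.37267417e+01]
turn [ 0.0003 -0.     -0.001 ] shift [-0.0013  0.0002  0.0296] rows>= 0.7109878063571304 0.008372377806715407
```

View pics/t10.png

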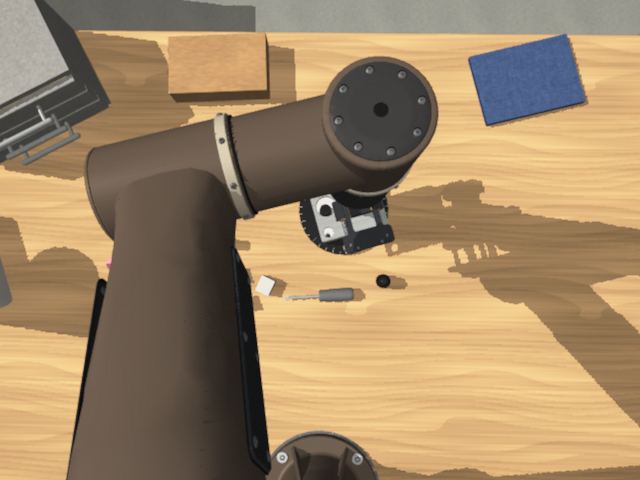

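View pics/w10.png

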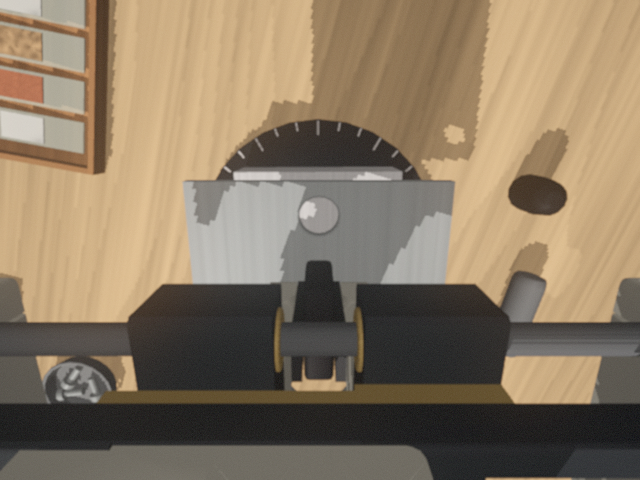

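```bash
python3 -m creep '[[0,0,0,-0.0013,0,0.006,0],[0,0,0,-0.0013,0,0.014,0],[0,0,0,-0.0013,0,0.021,0],[0,0,0,-0.0013,0,0.026,0],[0,0,0,-0.0013,0,0.027,0],[0,0,0,-0.0013,0,0.027,0],[0,0,0,-0.0013,0,0.027,0]]'
python3 - <<'E'
from h import *
o=ctrl.get_obs();print(grasp(),o["orientation"])
s=ctrl.snapshot("side");cv2.imwrite("pics/side11c.png",cv2.resize(s[180:290,250:370],None,fx=5,fy=5,interpolation=cv2.INTER_CUBIC))
t=ctrl.snapshot("top");cv2.imwrite("pics/t11c.png",cv2.resize(t[170:270,290:400],None,fx=6,fy=6,interpolation=cv2.INTER_CUBIC))
to([.57103,-.04684,.0855],-73.65)
E
```

```text
clock: 15.12
tool_pos: [0.5716, -0.0458, 0.1694]
orientation: [180.0, -0.0, -73.6]
force: [-0.6, 0.6, -2.3]
opening: 0.012
[ 0.57159103 -0.04585554  0.12264147] [ 1.79990845e+02 -8.17154818e-03 -7.36035910e+01]
turn [-0.0006 -0.0001  0.0008] shift [0.0008 0.001  0.0375] rows>= 0.8993231981693246 0.00780089864495268
```

View pics/side11c.png

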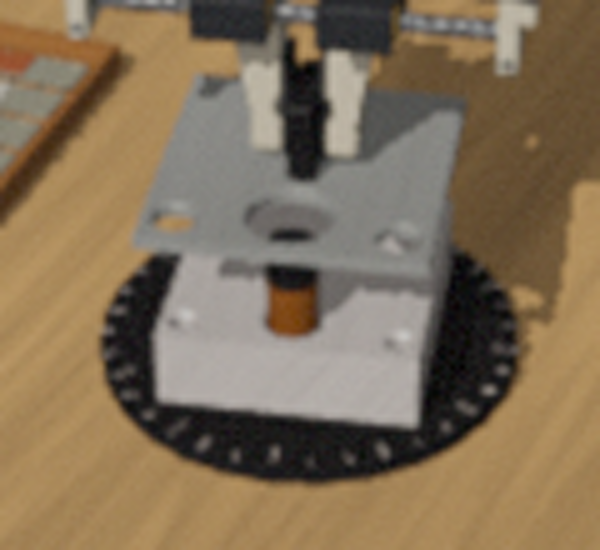

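View pics/t11c.png

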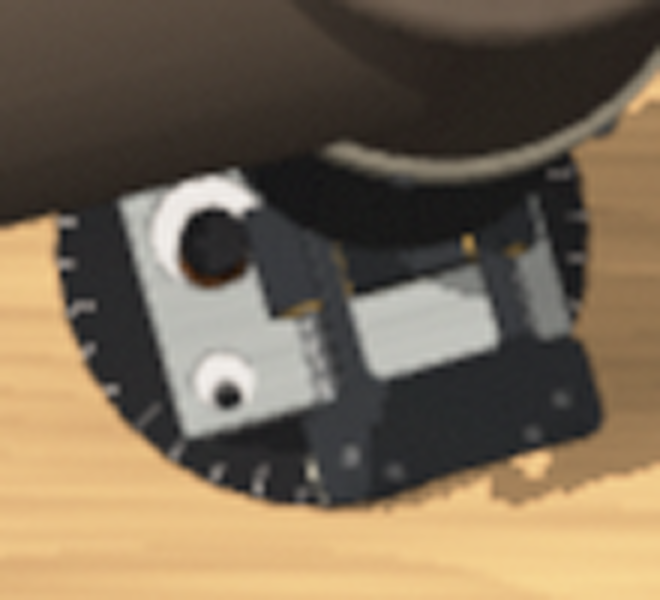

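```bash
python3 - <<'E'
from h import *
cm=ctrl.camera_model("top")
h=ray(cm,crop((225,379),290,170,6),.0985); t=ray(cm,crop((228,395),290,170,6),.045)
print(h,t,h-t)
E
```

```text
[ 0.51450554 -0.00802431  0.0985    ] [ 0.5141873  -0.00937202  0.045     ] [0.00031824 0.00134771 0.0535    ]
```

```bash
python3 -m creep '[[0,0,0,0.0008,0.0005,0.005,0],[0,0,0,0.0008,0.0005,0.011,0],[0,0,0,0.0008,0.0005,0.017,0],[0,0,0,0.0008,0.0005,0.023,0],[0,0,0,0.0008,0.0005,0.029,0],[0,0,0,0.0008,0.0005,0.034,0],[0,0,0,0.0008,0.0005,0.0365,0],[0,0,0,0.0008,0.0005,0.0375,0],[0,0,0,0.0008,0.0005,0.0375,0],[0,0,0,0.0008,0.0005,0.0375,0],[0,0,0,0.0008,0.0005,0.0375,0],[0,0,0,0.0008,0.0005,0.0375,0]]'
python3 - <<'E'
from h import *
o=ctrl.get_obs();print(grasp(),o["orientation"],o["force"])
s=ctrl.snapshot("side");cv2.imwrite("pics/side12c.png",cv2.resize(s[180:290,250:370],None,fx=5,fy=5,interpolation=cv2.INTER_CUBIC))
t=ctrl.snapshot("top");cv2.imwrite("pics/t12c.png",cv2.resize(t[170:270,290:400],None,fx=6,fy=6,interpolation=cv2.INTER_CUBIC))
w=ctrl.snapshot("wrist");cv2.imwrite("pics/w12.png",w)
to([.57103,-.04684,.0855],-73.65)
E
```

```text
clock: 16.22
tool_pos: [0.5714, -0.0467, 0.1323]
orientation: [-180.0, -0.0, -73.6]
force: [-0.2, -0.4, -2.6]
opening: 0.0116
[ 0.57142812 -0.04671439  0.08554021] [-1.79962553e+02 -2.70307180e-03 -7.36107061e+01] [-0.15669113 -0.36426437 -2.64873123]
turn [-0.0004 -0.      0.0007] shift [ 0.      0.0003 -0.0001] rows>= 0.007248466780393952 0.0061413372015290905
```

View pics/side12c.png

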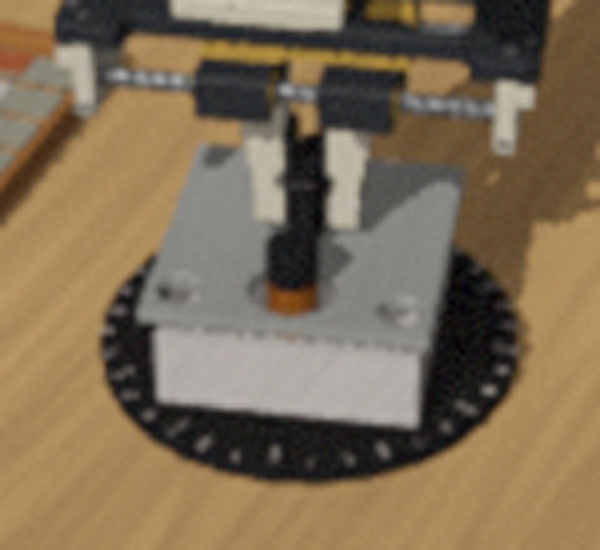

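View pics/t12c.png

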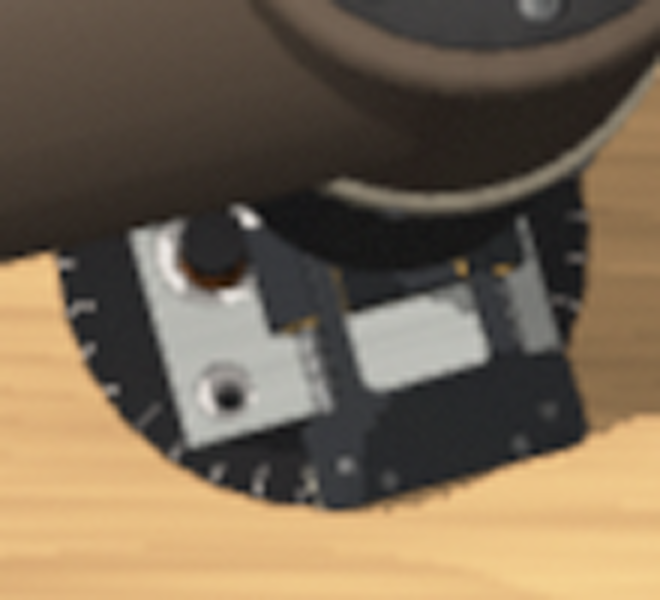

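View pics/w12.png

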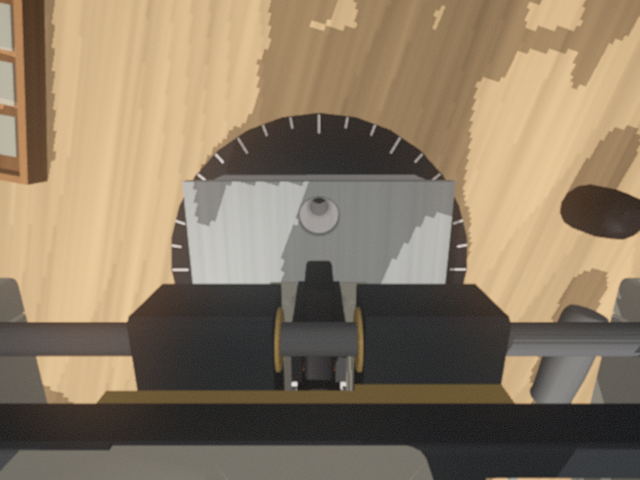

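```bash
python3 - <<'E'
from h import *
cm=ctrl.camera_model("wrist"); R,p=pose()
a=np.radians(16.35); hp=lambda x,y,z,c,a=a:np.array([c[0]+np.cos(a)*x-np.sin(a)*y,c[1]+np.sin(a)*x+np.cos(a)*y,z])
h=ray(cm,(319,215.5),.0615);t=ray(cm,(319,205),.045);print("wrist hole2-thread2 in tool",R.inv().apply(h-t))
# thickness check: hole diameter px
cm=ctrl.camera_model("top")
h=ray(cm,crop((225,390),290,170,6),.0615);t=ray(cm,crop((229,396),290,170,6),.045);print("top hole0-thread0",h-t)
w=cv2.imread("pics/w12.png");cv2.imwrite("pics/w12c.png",cv2.resize(w[165:245,280:360],None,fx=7,fy=7,interpolation=cv2.INTER_CUBIC))
E
```

```text
wrist hole2-thread2 in tool [-1.60263500e-03 -3.90014917e-05 -1.64999989e-02]
top hole0-thread0 [0.0005023  0.00143448 0.0165    ]
```

View pics/w12c.png

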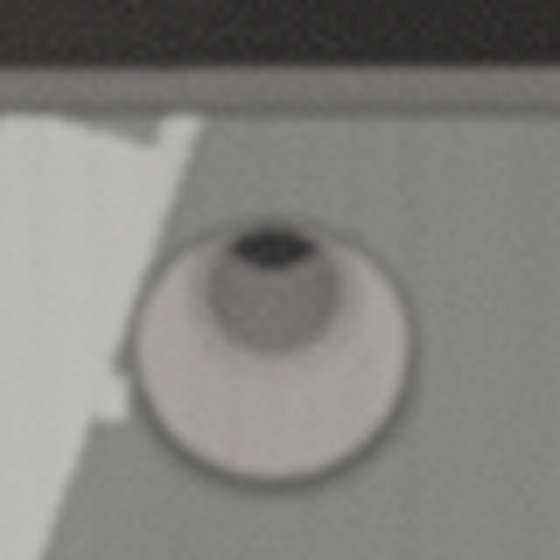

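All three checks agree the plate is about 1 mm too far along its +y. I trim by 1 mm and let it settle.

```bash
python3 -m creep '[[0,0,0,0.0005,0,0,0],[0,0,0,0.001,0,0,0],[0,0,0,0.001,0,0,0],[0,0,0,0.001,0,0,0],[0,0,0,0.001,0,0,0],[0,0,0,0.001,0,0,0],[0,0,0,0.001,0,0,0],[0,0,0,0.001,0,0,0]]'
python3 - <<'E'
from h import *
o=ctrl.get_obs();print(grasp(),o["orientation"],o["force"],o["opening"],o["qvel"].round(2))
cm=ctrl.camera_model("wrist");w=ctrl.snapshot("wrist");cv2.imwrite("pics/w13c.png",cv2.resize(w[165:245,280:360],None,fx=7,fy=7,interpolation=cv2.INTER_CUBIC))
t=ctrl.snapshot("top");cv2.imwrite("pics/t13c.png",cv2.resize(t[190:250,300:360],None,fx=10,fy=10,interpolation=cv2.INTER_CUBIC))
s=ctrl.snapshot("side");cv2.imwrite("pics/side13.png",s)
E
```

```text
clock: 17.03
tool_pos: [0.5715, -0.0477, 0.132]
orientation: [-180.0, -0.0, -73.6]
force: [-0.4, -0.3, -3.4]
opening: 0.0116
[ 0.57151068 -0.04772502  0.08517867] [-1.79998529e+02 -4.20718116e-04 -7.36118991e+01] [-0.36596837 -0.26849546 -3.3523695 ] 0.01164076265571826 [ 0.05 -0.07  0.11 -0.01 -0.01 -0.07]
```

View pics/w13c.png

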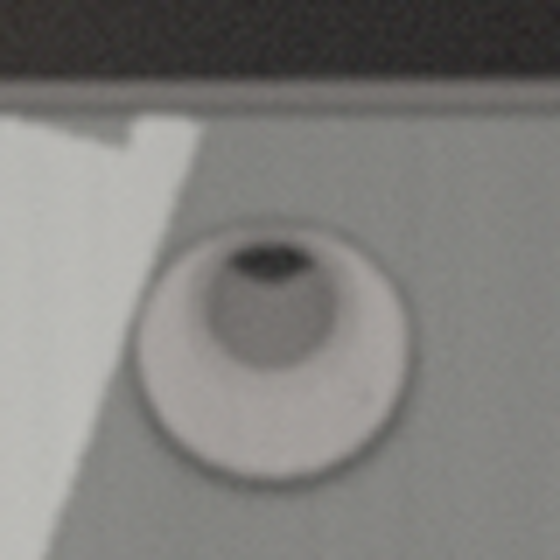

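View pics/t13c.png

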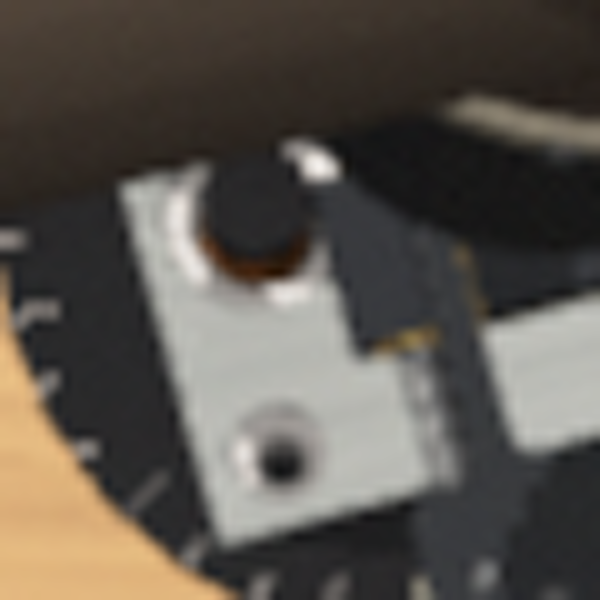

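View pics/side13.png

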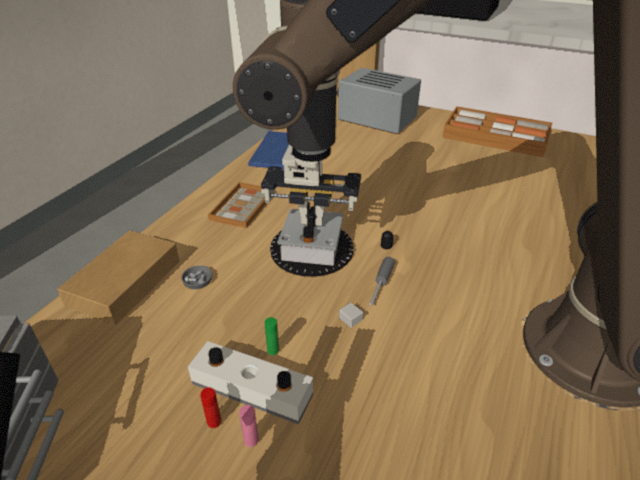

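```bash
python3 -c "
from plant import ctrl
print(ctrl.close_job())"
```

```text
the job is handed in; nothing more can be done
None
```

I put the tall tube into the carrier's well and let go of it. The arm is now holding the cover plate level about 10 mm above the carrier. I handed the job in at about 17 s of the 54 s allowed; no verdict came back.

**Tube:** It went in without resistance to the height it had stood at in the rack. It met the well floor with a 22 N push and stood upright after release.

**Plate height and grip:** The underside is at about 0.055 m, and the tool is level to within 0.1°. The wrist feels only the plate's weight (3.4 N), so the plate is touching neither carrier nor tube.

**Plate alignment:** Before a final 1 mm trim, hole0 was about 1.5 mm off its thread in the top camera and hole2 about 1 mm off in the wrist camera. I judged the result of the trim by eye only. Thread0 and thread2 show in their holes and the tube's head stands in the window. I did not check hole1 by measurement; the side view before the trim shows it over its thread.

**Check that disagreed:** The top and wrist cameras differed by a steady 3.7 mm in world x. I used their mean, which matched where the tube actually went into the well.

The last side picture shows the short tubes and the other bench items where they started.

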